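Pack the labeller's access covers in the transport rack

TASK

Pack the labelling machine's access covers for transport: slacken the T-handle clamp knob on the blue rack, slide the retainer bar fully open by its tab, and push every loose cover into a bay of its own until the spring clips snap into its edge notches. With all the covers home, slide the bar fully shut again so that a stop stud stands before every bay, and clamp it tight with the knob. Leave the other things on the bench where they are.

Things in the scene. Friction and masses are not known exactly. Their poses are not given: they have to be found in the camera images.
- rack: Blue flat transport rack, fixed on the table, 4 bays side by side 84 mm apart, open at the front (its own -x side). Origin: at table level below the middle of the home covers; x points into the bays, y to its left, z up. Bay floor 14 mm above the table from x = -58 mm back; back stop rail (44 mm high) at x = +57 mm. Covers lie flat in the bays, handle up.
- bay0 (a point): Home point of bay 0 (bays count from the rack's -y side): where the middle of a cover's underside lies when it is fully home, on the floor, 14 mm above the table. Axes as the rack's. In every bay a spring roller sticks 5 mm out of each side wall at this x and snaps into the cover's notch; pushing past takes 5 to 20 N.
- bay1 (a point): Home point of bay 1, as bay 0. Bays are 64 mm wide between dividers, which start with round noses at rack x = -22 mm. From x = +10 mm back the dividers carry lips, 4 mm over each side of the bay, 13 mm above its floor (tops 30 mm above the table), so covers go in only from the front, flat, along x.
- bay2 (a point): Home point of bay 2, as bay 0. To enter a bay, a cover is laid flat before it, its middle about 82 mm short of the home point, on the retainer bar (whose top is level with the floor), between the studs of the open bar (68 mm clear).
- bay3 (a point): Home point of bay 3, as bay 0; the bay at the rack's +y side.
- retainer (a joint): Retainer bar: flat steel bar 34 mm wide along the rack's front (centre line at rack x = -77 mm, top 14 mm above the table), sliding along the rack's y. 0 = shut, a stud before the middle of every bay; 0.042 m = fully open (moved to +y), studs in line with the dividers. Free it needs 2 to 4 N; clamped, it holds against 20 N.
- stud0 (a point): Top middle of the bar's stop stud that belongs to bay 0; the other three follow 84 mm apart to +y. Studs are 16 x 16 mm steel blocks on the bar, tops 38 mm above the table, from rack x = -76 to -60 mm; shut, they stand 5 mm behind the home covers. A cover that is not home blocks its stud.
- tab_grip (a point): Grip point on the bar's pull tab, an upright steel tab at the bar's +y end: 10 mm thick (along rack y), 26 mm wide (along rack x), top 57 mm above the table. This point is in its middle, 42 mm above the table, and moves with the bar.
- clamp (a joint): T-handle clamp knob on an upright axis fixed to the rack, at the bar's -y end. 0 = tight at its stop; grows anticlockwise seen from above as it is slackened, to 3.0 rad at the other stop. It grips the bar below about 1.4 rad, harder the nearer to 0; above that the bar is free. Turning takes 0.1 to 0.15 N m.
- knob_grip (a point): Middle of the black T-handle's grip, 56 mm above the table, over a blue clamp block (46 x 37 mm, 30 mm high) that bridges the bar. The grip is 62 mm long, 16 mm thick and 24 mm high (44 to 68 mm above the table). At 0 rad its length lies along the rack's y axis (along the bar); it turns with the joint clamp.
- cover0: Aluminium access cover, all alike: plate 110 mm (own x) x 60 mm (own y) x 10 mm, 0.24 kg, corners rounded 12 mm, same either way round, a notch (14 x 4 mm) in the middle of each long edge. Origin: middle of the underside. Black bow handle across its middle: bar 12 mm thick (x), 46 mm long (y), 36 to 50 mm above the underside, on two legs. Lies flat, handle up, on the right. May be absent.
- cover1: Aluminium access cover, all alike: plate 110 mm (own x) x 60 mm (own y) x 10 mm, 0.24 kg, corners rounded 12 mm, same either way round, a notch (14 x 4 mm) in the middle of each long edge. Origin: middle of the underside. Black bow handle across its middle: bar 12 mm thick (x), 46 mm long (y), 36 to 50 mm above the underside, on two legs. Lies flat, handle up, on the right. May be absent.
- cover2: Aluminium access cover, all alike: plate 110 mm (own x) x 60 mm (own y) x 10 mm, 0.24 kg, corners rounded 12 mm, same either way round, a notch (14 x 4 mm) in the middle of each long edge. Origin: middle of the underside. Black bow handle across its middle: bar 12 mm thick (x), 46 mm long (y), 36 to 50 mm above the underside, on two legs. Lies flat, handle up, on the right. May be absent.
- cover3: Aluminium access cover, all alike: plate 110 mm (own x) x 60 mm (own y) x 10 mm, 0.24 kg, corners rounded 12 mm, same either way round, a notch (14 x 4 mm) in the middle of each long edge. Origin: middle of the underside. Black bow handle across its middle: bar 12 mm thick (x), 46 mm long (y), 36 to 50 mm above the underside, on two legs. Lies flat, handle up, on the right. May be absent.
- tape_roll: Bystander: empty cardboard ring, 84 mm across, 24 mm high, lying flat among the covers; origin at the middle of its underside. Not part of the job.
- driver: Bystander: screwdriver lying on the left of the table, near the robot.
Not all that is in view belongs to the job. What is shaped like the cover1 but turquoise is not meant. What is shaped like the cover0 but orange is not meant.

How it is judged (in metres and radians):
On the way, in this order (a step that is already met when the one before it is completed fails the run):
1. the clamp is slackened and the retainer bar slid fully open (value of joint retainer above 0.037 m and value of joint clamp above 0.9 rad), for 0.2 s.
2. every cover is fully home in a bay (((x of cover0 in the frame of bay0 between -0.005 and 0.005 m and y of cover0 in the frame of bay0 between -0.006 and 0.006 m and z of cover0 in the frame of bay0 between -0.004 and 0.005 m and angle between the x axis of cover0 and the x axis of rack, either way round below 0.08 rad and angle between the z axis of cover0 and the z axis of rack, either way round below 0.08 rad) or (x of cover0 in the frame of bay1 between -0.005 and 0.005 m and y of cover0 in the frame of bay1 between -0.006 and 0.006 m and z of cover0 in the frame of bay1 between -0.004 and 0.005 m and angle between the x axis of cover0 and the x axis of rack, either way round below 0.08 rad and angle between the z axis of cover0 and the z axis of rack, either way round below 0.08 rad) or (x of cover0 in the frame of bay2 between -0.005 and 0.005 m and y of cover0 in the frame of bay2 between -0.006 and 0.006 m and z of cover0 in the frame of bay2 between -0.004 and 0.005 m and angle between the x axis of cover0 and the x axis of rack, either way round below 0.08 rad and angle between the z axis of cover0 and the z axis of rack, either way round below 0.08 rad) or (x of cover0 in the frame of bay3 between -0.005 and 0.005 m and y of cover0 in the frame of bay3 between -0.006 and 0.006 m and z of cover0 in the frame of bay3 between -0.004 and 0.005 m and angle between the x axis of cover0 and the x axis of rack, either way round below 0.08 rad and angle between the z axis of cover0 and the z axis of rack, either way round below 0.08 rad)) and ((x of cover1 in the frame of bay0 between -0.005 and 0.005 m and y of cover1 in the frame of bay0 between -0.006 and 0.006 m and z of cover1 in the frame of bay0 between -0.004 and 0.005 m and angle between the x axis of cover1 and the x axis of rack, either way round below 0.08 rad and angle between the z axis of cover1 and the z axis of rack, either way round below 0.08 rad) or (x of cover1 in the frame of bay1 between -0.005 and 0.005 m and y of cover1 in the frame of bay1 between -0.006 and 0.006 m and z of cover1 in the frame of bay1 between -0.004 and 0.005 m and angle between the x axis of cover1 and the x axis of rack, either way round below 0.08 rad and angle between the z axis of cover1 and the z axis of rack, either way round below 0.08 rad) or (x of cover1 in the frame of bay2 between -0.005 and 0.005 m and y of cover1 in the frame of bay2 between -0.006 and 0.006 m and z of cover1 in the frame of bay2 between -0.004 and 0.005 m and angle between the x axis of cover1 and the x axis of rack, either way round below 0.08 rad and angle between the z axis of cover1 and the z axis of rack, either way round below 0.08 rad) or (x of cover1 in the frame of bay3 between -0.005 and 0.005 m and y of cover1 in the frame of bay3 between -0.006 and 0.006 m and z of cover1 in the frame of bay3 between -0.004 and 0.005 m and angle between the x axis of cover1 and the x axis of rack, either way round below 0.08 rad and angle between the z axis of cover1 and the z axis of rack, either way round below 0.08 rad)) and ((x of cover2 in the frame of bay0 between -0.005 and 0.005 m and y of cover2 in the frame of bay0 between -0.006 and 0.006 m and z of cover2 in the frame of bay0 between -0.004 and 0.005 m and angle between the x axis of cover2 and the x axis of rack, either way round below 0.08 rad and angle between the z axis of cover2 and the z axis of rack, either way round below 0.08 rad) or (x of cover2 in the frame of bay1 between -0.005 and 0.005 m and y of cover2 in the frame of bay1 between -0.006 and 0.006 m and z of cover2 in the frame of bay1 between -0.004 and 0.005 m and angle between the x axis of cover2 and the x axis of rack, either way round below 0.08 rad and angle between the z axis of cover2 and the z axis of rack, either way round below 0.08 rad) or (x of cover2 in the frame of bay2 between -0.005 and 0.005 m and y of cover2 in the frame of bay2 between -0.006 and 0.006 m and z of cover2 in the frame of bay2 between -0.004 and 0.005 m and angle between the x axis of cover2 and the x axis of rack, either way round below 0.08 rad and angle between the z axis of cover2 and the z axis of rack, either way round below 0.08 rad) or (x of cover2 in the frame of bay3 between -0.005 and 0.005 m and y of cover2 in the frame of bay3 between -0.006 and 0.006 m and z of cover2 in the frame of bay3 between -0.004 and 0.005 m and angle between the x axis of cover2 and the x axis of rack, either way round below 0.08 rad and angle between the z axis of cover2 and the z axis of rack, either way round below 0.08 rad)) and ((x of cover3 in the frame of bay0 between -0.005 and 0.005 m and y of cover3 in the frame of bay0 between -0.006 and 0.006 m and z of cover3 in the frame of bay0 between -0.004 and 0.005 m and angle between the x axis of cover3 and the x axis of rack, either way round below 0.08 rad and angle between the z axis of cover3 and the z axis of rack, either way round below 0.08 rad) or (x of cover3 in the frame of bay1 between -0.005 and 0.005 m and y of cover3 in the frame of bay1 between -0.006 and 0.006 m and z of cover3 in the frame of bay1 between -0.004 and 0.005 m and angle between the x axis of cover3 and the x axis of rack, either way round below 0.08 rad and angle between the z axis of cover3 and the z axis of rack, either way round below 0.08 rad) or (x of cover3 in the frame of bay2 between -0.005 and 0.005 m and y of cover3 in the frame of bay2 between -0.006 and 0.006 m and z of cover3 in the frame of bay2 between -0.004 and 0.005 m and angle between the x axis of cover3 and the x axis of rack, either way round below 0.08 rad and angle between the z axis of cover3 and the z axis of rack, either way round below 0.08 rad) or (x of cover3 in the frame of bay3 between -0.005 and 0.005 m and y of cover3 in the frame of bay3 between -0.006 and 0.006 m and z of cover3 in the frame of bay3 between -0.004 and 0.005 m and angle between the x axis of cover3 and the x axis of rack, either way round below 0.08 rad and angle between the z axis of cover3 and the z axis of rack, either way round below 0.08 rad))), for 0.2 s.
3. the bar is shut over the home covers (all of step 2 and value of joint retainer below 0.005 m), for 0.2 s.
At the end, for the whole second after the job is handed in: Every cover present lies home in a bay (within 5 mm along the bay, flat on its floor, at rest), the retainer bar is shut (within 5 mm) and the clamp knob is tight (within 0.35 rad, about 20 degrees, of its tight stop) (all of step 3 and linear speed of each of cover0, cover1, cover2, cover3 below 0.02 m/s and value of joint clamp below 0.35 rad); the robot touches nothing.
It fails at once if a bystander (cardboard ring, screwdriver) is moved more than 60 mm from its place (distance of any of tape_roll, driver from where it was at the start of the episode above 0.06 m).
Of cover0, cover1, cover2, cover3 only 2 to 4 are there at a start; the rules pass over those that are not, and their reading is None.
At some moment in a run one of cover0, cover1, cover2, cover3 may be knocked a few centimetres aside while the robot is not near it.
Once in a run the grip may slacken for a moment while it holds something.
It also fails if it takes over 210 s, if anything falls off the work surface, if the arm or the gripper's body presses on something with over 40 N, if the wrist force passes 120 N, or if a joint passes its speed limit or range.

ROBOT

A 7-joint arm with a two-finger parallel gripper is mounted at the origin on the work surface. World frame = base frame: x ahead of the robot, y to its left, z up, the work surface at z = 0. Lengths are in mm, angles in degrees, forces in N, time in s.
With the tool pointing down it reaches from about 425 to 875 mm from the base axis. Payload 9.9 kg.
Tool frame: the origin (TCP) lies on the centre line of the jaws, within the pads' length; the fingertips stand bot.tip_reach ahead of it and the grasp point (between the pads) lies 8 mm behind it (bot.tip_reach is the distance from the TCP to the fingertips, in mm); z points along the fingers, y is the line along which they close (so a half turn about z gives the same grasp; the last joint's range is limited). The gripper opens to 85 mm and grips with 20 to 120 N. Pads are 22 mm wide; open, the fingers measure 114 mm over their backs; the gripper's body (76 mm by 85 mm) begins 54 mm behind the grasp point. The pads swing forward as they close: fully open they stand 13 mm farther back than shut.
Start: joints at [-68.572, 32.985, 1.427, 82.34, -0.859, 64.687, -3.237], TCP at [298.327, 605.5, 242.289] pointing down, gripper open.
Joint ranges: [-157.87, 157.87], [-19.46, 123.44], [-87.15, 90], [11.01, 140.99], [-62.26, 242.26], [9.8, 113.94], [-161.44, 161.44]. Speed limits (degrees/s): [127.2, 127.2, 172.46, 172.46, 180, 180, 180].

INTERFACE

Orientations are given as a 3x3 rotation matrix whose columns are the frame's x, y, z axes.
In Python, from cell import bot, cams gives the robot as it stands.
- The arm moves only by the shell command python3 -m creep 'ROWS' [FORCE]. ROWS is JSON, a list of rows, each a list of 7 numbers: the finger opening in mm, from 0 to 85.4, then the shift along the world's x, y, z in mm, then the turn, a rotation vector about the world's x, y, z in rad. In form: [[hand, x, y, z, ax, ay, az], ...]. A call has 1 to 12 rows; each row shifts and turns the commanded pose from where the row before left it; what a row does not reach is not made up. A row lasts 1/8 s, in which the tool goes at most 62.5 mm and 10.7 degrees, less where a joint would pass 70% of its speed; a pose out of reach is approached as far as the arm can. A call is refused whole if a number of a shift passes 62.5 or a number of a turn 0.188, either way. A call with a gripper value outside its range is refused whole. The fingers move at their own pace and stop on an object; FORCE is the grip in N (left out, the last holds). Time passes only in rows, so rows that do not move let the fingers close. It gives the time, the measured TCP pose, the force, the opening and the grip force at its end, in the units of the state.
- bot.sense(): the state, without advancing time (a new reading comes with each control period).
- cams.capture(name): name is "scene" or "top"; returns a dict with "color" (384x512x3 uint8, blue, green, red), "z_map" (384x512 float32, mm along the optical axis (not along the pixel's ray), 0 where there is no reading), "fovy" (degrees; the focal length in pixels is half the picture's height over the tangent of half this angle, whatever the lens; pixels are square), "cx", "cy" (the principal point, pixels), "rvec" (rotation vector, rad) and "tvec" (3), from world to camera coordinates, as OpenCV has them. Camera axes: x right, y down, z forward; pixel columns grow to the right and rows downward; lengths in mm; the calibration is good to about 2 mm. A picture is of the moment at which its call begins.
- bot.finish_job(): hands the job in; it is judged then, once.
The state is a dict: "time_s": time; "joints": joint angles; "qvel": joint speeds; "effort": joint torques, N m; "tcp_pos": TCP position; "ee_rot": TCP orientation; "wrist_force": force on the tool from outside, world axes, zero at the start; "torque": the same for the moment, N m; "grip_width": finger opening in mm; "grasp_force": force on a finger pad.
Only numpy, scipy, OpenCV 4.12 (cv2) and the standard library are available. Lean on these libraries where they do the work, as an engineer would, in place of code of your own. Each camera call takes 0.05 s, during which the arm holds its last target. There are 200 camera calls.

## Working session

There is one attempt and no reset: what is moved stays moved. The work goes in short steps, Python scripts to look and compute and a shell command to move; the robot and the scene stay as the last step left them, time stands still between calls to the robot, and variables do not carry over. Pictures are saved under pics/ and viewed, at most 14 in all, crops included, and the job is handed in when it is done.

```bash
ls; mkdir -p pics; python3 - <<'E'
from cell import bot,cams
import cv2,numpy as np
print(bot.tip_reach); s=bot.sense(); print(s)
for n in("scene","top"):
    c=cams.capture(n); cv2.imwrite(f"pics/{n}0.png",c["color"]); np.savez(f"/tmp/{n}0.npz",**c)
    print(n,c["fovy"],c["cx"],c["cy"],c["rvec"],c["tvec"])
E
```

```text
pics
11.0
{'time_s': 0.0, 'joints': array([-68.57083913,  33.03080928,   1.4212314 ,  82.38479447,
        -0.86000672,  64.68659906,  -3.23780856]), 'qvel': array([-0.10740823,  0.04846578, -0.02139329,  0.01686104, -0.02356766,
       -0.04647813, -0.0102748 ]), 'effort': array([-1.59045480e-04, -7.65738773e+01,  2.25028016e+00, -2.86004055e+01,
        1.53533136e-02,  1.21960288e-02,  1.26485548e-05]), 'tcp_pos': array([298.12306801, 605.12677465, 241.47357374]), 'ee_rot': array([[-8.97046014e-01,  4.41936662e-01, -6.60056373e-04],
       [ 4.41937152e-01,  8.97044831e-01, -1.45775157e-03],
       [-5.21337066e-05, -1.59937367e-03, -9.99998720e-01]]), 'wrist_force': array([ 0.22773604,  0.07961588, -0.02030756]), 'torque': array([ 0.02943978, -0.00518666, -0.03599453]), 'grasp_force': 0.0, 'grip_width': 85.53285259106956}
scene 43.77272280788515 261.31851564090834 185.92853075774647 [ 0.67892239  2.62843782 -1.12817858] [ 414.44867865  -92.97877846 1586.12091299]
top 46.66087024832023 250.6379735258148 186.429168261675 [ 2.1586788  -2.15061847  0.10203029] [  -8.54311477  443.63273283 1300.23377467]
```

View pics/scene0.png

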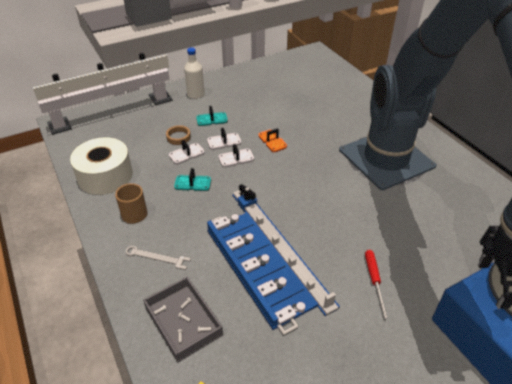

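View pics/top0.png

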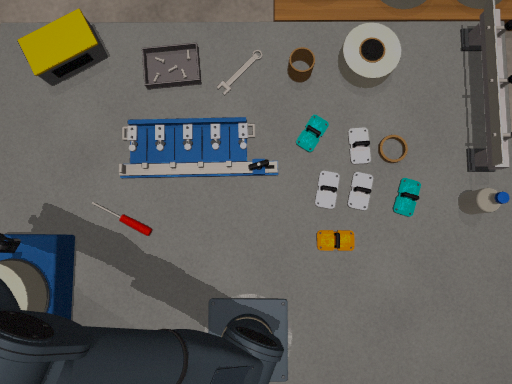

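The top view shows the rack at (120–277, 118–178), with the tab at (122,170) and the knob at (262,165).

Candidates for the covers:
- White/aluminium, wanted: (360,145), (328,189), (361,190).
- Turquoise, not wanted: (312,133), (407,197).
- Orange, not wanted: (336,240).
- Ring, bystander: (392,149).

I choose the three white ones.

```bash
cat > h.py <<'E'
import cv2,numpy as np
from cell import bot,cams
def cam(n):
    c=cams.capture(n); return prep(c)
def prep(c):
    c=dict(c); H,W=c["z_map"].shape; f=H/2/np.tan(np.radians(float(c["fovy"]))/2)
    R=cv2.Rodrigues(np.array(c["rvec"],float))[0]; t=np.array(c["tvec"],float).ravel()
    v,u=np.mgrid[:H,:W]; d=np.dstack([(u-c["cx"])/f,(v-c["cy"])/f,np.ones((H,W))])
    c.update(f=f,R=R,t=t,P=((d*c["z_map"][...,None]-t)@R)); c["hsv"]=cv2.cvtColor(c["color"],cv2.COLOR_BGR2HSV); c["D"]=d@R; c["C"]=-R.T@t
    return c
def onplane(c,uv,z):
    f=c["f"]; d=np.array([(uv[0]-c["cx"])/f,(uv[1]-c["cy"])/f,1.])@c["R"]; C=c["C"]
    return C+d*(z-C[2])/d[2]
def planeimg(c,z): # world pts of each pixel on plane z
    return c["C"]+c["D"]*((z-c["C"][2])/c["D"][...,2])[...,None]
def rect(c,mask,z):
    p=planeimg(c,z)[mask>0][:,:2].astype(np.float32)
    r=cv2.minAreaRect(p); (w,h),a=r[1],r[2]
    if w<h: a+=90; w,h=h,w
    return np.round([*r[0],w,h,(a+90)%180-90],1)
def comps(m,amin=20):
    n,l,s,ce=cv2.connectedComponentsWithStats(m.astype(np.uint8))
    return [(l==i,s[i],ce[i]) for i in range(1,n) if s[i][4]>=amin]
def covers(c):
    h=c["hsv"]; P=c["P"]
    m=(h[...,1]<60)&(h[...,2]>140)&(P[...,2]<45)&(P[...,2]>3)&(P[...,1]<-120)&(P[...,0]<720)
    m=cv2.morphologyEx(m.astype(np.uint8),cv2.MORPH_CLOSE,np.ones((7,7)))
    return [(ce.round(1),rect(c,l,10)) for l,s,ce in comps(m,120)]
E
python3 - <<'E'
from h import *
c=prep(np.load("/tmp/top0.npz")); h=c["hsv"];P=c["P"]
tab=P[280:300,300:400,2]; print("table z",np.median(tab),tab.std())
for ce,r in covers(c): print(ce,r)
blue=(h[...,0]>100)&(h[...,0]<125)&(h[...,1]>120); blue[230:]=0
for l,s,ce in comps(blue,15): print("blue",s,ce.round(1),rect(c,l,20),np.median(P[l][:,2]).round(1))
print("hsv samples",[(p,h[p[1],p[0]],P[p[1],p[0]].round(0)) for p in [(132,145),(160,145),(145,165),(173,165),(201,165),(229,165),(122,170),(262,165),(360,145),(328,180),(200,170)]])
im=cv2.resize(c["color"][105:255,110:420],(775,375),interpolation=cv2.INTER_CUBIC); cv2.imwrite("pics/crop0.png",im)
for n in range(1):
    for v in range(160,172): print(v,P[v,112:150,2].round(0).astype(int).tolist())
    for v in range(154,176): print(v,P[v,236:280,2].round(0).astype(int).tolist())
E
```

```text
table z -0.08345534416385789 60.00979884907404
[358.9 145.3] [ 572.2 -334.8  108.9   59.5    3.9]
[326.9 189.3] [ 437.7 -235.4  109.3   59.4  -10. ]
[360.2 190.6] [ 434.  -334.5  109.7   59.5  -12.3]
blue [ 128  117  119   47 3967] [187.6 141.1] [585.8 187.9 359.2 135.7 -88.7] 14.5
blue [252 159  13   4  37] [257.1 160.1] [522.8 -28.6  36.1   9.1 -89.9] 29.5
blue [120 165 158  13 387] [208.4 174.1] [487.2 151.  472.6  28.8 -87.8] 11.5
blue [495 192  15  12 137] [501.8 197.2] [ 413.4 -748.3   41.1   32.6  -89.8] 189.0
hsv samples [((132, 145), array([  8,  12, 170], dtype=uint8), array([569., 352.,  26.])), ((160, 145), array([  8,   6, 170], dtype=uint8), array([569., 268.,  25.])), ((145, 165), array([ 13,  27, 170], dtype=uint8), array([506., 308.,  35.])), ((173, 165), array([ 16,  20, 169], dtype=uint8), array([507., 225.,  33.])), ((201, 165), array([ 27,  15, 167], dtype=uint8), array([506., 141.,  36.])), ((229, 165), array([ 23,  12, 167], dtype=uint8), array([507.,  58.,  32.])), ((122, 170), array([17, 32, 72], dtype=uint8), array([489., 373.,  49.])), ((262, 165), array([4
[... 5158 characters left out ...]
 11, 15, 12, 14, 12, 12, 4, 18, 16, 5, -2]
172 [12, 11, 20, 17, 17, 10, 11, 11, 8, 13, 17, 11, 13, 8, 16, 15, 13, 31, 30, 30, 32, 27, 32, 31, 33, 30, 34, 32, 34, 17, 13, 12, 10, 13, 20, 16, 20, 12, 8, 16, 11, 12, 1, -4]
173 [9, 8, 9, 8, 5, 2, 1, 5, 8, 8, 5, 7, 5, 4, 8, 14, 10, 33, 31, 26, 27, 31, 31, 30, 33, 32, 28, 29, 29, 15, 13, 14, 12, 11, 10, 13, 10, 13, 8, 14, 13, 9, -1, 0]
174 [10, 9, 14, 9, 7, 14, 8, 11, 9, 5, 12, 12, 8, 9, 11, 9, 6, 25, 25, 23, 20, 21, 26, 19, 17, 23, 17, 20, 14, 14, 6, 15, 14, 12, 10, 12, 6, 15, 9, 10, 10, 5, 2, 0]
175 [14, 8, 16, 9, 13, 10, 12, 15, 9, 12, 11, 7, 8, 7, 7, 10, 6, 6, 8, 11, 8, 5, 9, 4, 4, 7, 8, 3, 1, 3, 2, 0, 3, -1, 1, 0, 2, -1, -1, 5, -2, -2, -6, 0]
```

View pics/crop0.png

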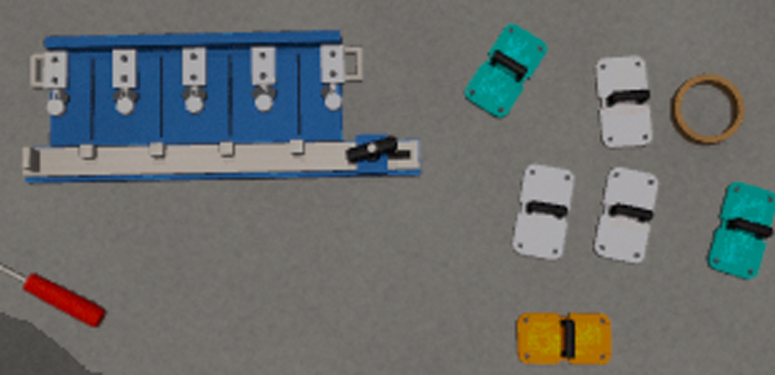

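The crop shows three aluminium covers at crop pixels (624,100), (545,212) and (627,214). The bar's studs are at mid-bay, so it is shut. The knob lies about 15° off the bar. Next I'll fit the rack.

```bash
cat >> h.py <<'E'
def rackfit(c,bar=True):
    P=c["P"];h=c["hsv"]; Q=planeimg(c,14)
    white=(h[...,1]<70)&(h[...,2]>110)
    m=white&(abs(P[...,2]-14)<8)&(P[...,1]>-100)&(P[...,1]<400)&(P[...,0]>450)&(P[...,0]<525)
    p=Q[m]
    # bar edges per column slab
    ys=np.arange(20,340,10); lo=[];hi=[]
    for y in ys:
        q=p[abs(p[:,1]-y)<5,0]; lo.append(q.min() if len(q) else np.nan);hi.append(q.max() if len(q) else np.nan)
    return ys,np.array(lo),np.array(hi)
def blob(c,m,z):
    p=planeimg(c,z)[m]; return p.mean(0)
def studs(c):
    P=c["P"]; m=(P[...,2]>29)&(P[...,2]<43)&(P[...,0]>485)&(P[...,0]<525)&(P[...,1]>20)&(P[...,1]<355)
    m=cv2.morphologyEx(m.astype(np.uint8),cv2.MORPH_OPEN,np.ones((2,2)))
    return [rect(c,l,38) for l,s,ce in comps(m,8)]
def knob(c):
    P=c["P"]; m=(P[...,2]>58)&(P[...,2]<78)&(P[...,0]>440)&(P[...,0]<560)&(abs(P[...,1]+35)<60)
    return [rect(c,l,68) for l,s,ce in comps(m,30)]
E
python3 - <<'E'
from h import *
c=prep(np.load("/tmp/top0.npz"));P=c["P"];h=c["hsv"]
ys,lo,hi=rackfit(c); k=np.isfinite(lo)
print("bar lo",np.polyfit(ys[k],lo[k],1),"hi",np.polyfit(ys[k],hi[k],1))
print("studs",studs(c)); print("knob",knob(c))
m=(abs(P[...,2]-44)<7)&(P[...,0]>600)&(P[...,0]<680)&(P[...,1]>-10)&(P[...,1]<380)
for l,s,ce in comps(m,60): 
    p=planeimg(c,44)[l]; print("rail",rect(c,l,44),p.mean(0))
m=(P[...,2]>45)&(P[...,2]<66)&(abs(P[...,1]-373)<25)&(abs(P[...,0]-490)<40)
for l,s,ce in comps(m,8): print("tab",rect(c,l,57),s)
# scene camera cross-check for knob, tab, studs
s_=prep(np.load("/tmp/scene0.npz"));P=s_["P"]
m=(P[...,2]>58)&(P[...,2]<78)&(P[...,0]>440)&(P[...,0]<560)&(abs(P[...,1]+35)<60)
print("scene knob",[rect(s_,l,68) for l,s,ce in comps(m,10)])
print("scene studs",[r for r in studs(s_)])
m=(P[...,2]>52)&(P[...,2]<66)&(abs(P[...,1]-373)<25)&(abs(P[...,0]-490)<40)
for l,s,ce in comps(m,4): print("scene tab",rect(s_,l,57),s)
# cover handle positions top cam
P=c["P"]
m=(P[...,2]>36)&(P[...,2]<58)&(h[...,2]<90)&(P[...,1]<-150)&(P[...,0]<700)
for l,s,ce in comps(m,10): print("handle",ce.round(0),rect(c,l,50))
m=(h[...,0]>8)&(h[...,0]<20)&(h[...,1]>100)&(P[...,2]>5)&(P[...,1]<-380)&(P[...,0]<650)
for l,s,ce in comps(m,40): print("ring",ce.round(0),rect(c,l,24))
E
```

```text
bar lo [-5.38666165e-04  4.81794403e+02] hi [-3.19898251e-02  5.19101142e+02]
studs [array([504.2, 222.6,  15.1,  15. , -89.9]), array([505.8, 140.6,  12.2,  11.9,   1. ]), array([5.075e+02, 5.590e+01, 1.510e+01, 1.490e+01, 5.000e-01]), array([502.5, 306.1,  15.2,  12. , -89.9])]
knob [array([503.3, -29. ,  60.5,  17.1, -73. ])]
rail [639.2 186.  351.2  16.5 -88.7] [639.83929745 186.37921934  44.        ]
tab [494.9 376.2  26.9  11.8   2.1] [118 163   5  10  39]
scene knob [array([508.7, -24. ,  67.4,  22.7, -74.4])]
scene studs [array([512.3,  66.6,  22.8,  16.8,  61.2]), array([512.4, 149.8,  21.1,  16.1,  59.9]), array([510.6, 233. ,  18.5,  18. ,   7.7]), array([508.4, 316.7,  19.1,  17.8,  86.4])]
scene tab [497.3 377.7  26.2  10.3   0. ] [325 292  11   8  43]
handle [313. 130.] [ 609.1 -191.7   44.    13.5   59.6]
handle [362. 143.] [ 570.2 -332.7   44.2   12.   -89.9]
handle [481. 158.] [ 524.8 -678.8   41.2   19.7   18.6]
handle [329. 188.] [ 436.6 -233.9   44.7   12.5   80.6]
handle [362. 189.] [ 433.3 -332.5   45.    12.7   78.7]
handle [467. 203.] [ 395.  -634.6   65.    31.5    9.9]
handle [410. 196.] [ 415.5 -470.    47.    13.2   73.1]
handle [337. 240.] [ 285.4 -256.1   42.8   11.5   -0.9]
ring [393. 148.] [ 559.2 -432.    83.7   82.1  -90. ]
```

```bash
python3 -m creep '[[50,17,-52,0,0,0,-0.068],[50,17,-52,0,0,0,-0.068],[50,17,-52,0,0,0,-0.068],[50,17,-52,0,0,0,-0.068],[50,17,-52,0,0,0,-0.068],[50,17,-52,0,0,0,-0.068],[50,17,-52,0,0,0,-0.068],[50,17,-52,0,0,0,-0.068],[50,17,-52,0,0,0,-0.068],[50,17,-52,0,0,0,-0.068],[50,17,-52,0,0,0,-0.068],[50,17,-52,0,0,0,-0.068]]' 60
```

```text
time_s: 1.6
tcp_pos: [502.5, -20.1, 242.2]
ee_rot: [[-0.291, 0.957, -0.0], [0.957, 0.291, 0.0], [0.0, -0.0, -1.0]]
wrist_force: [0.9, 0.7, 0.1]
grip_width: 50.2
grasp_force: 0.0
```

```bash
python3 -m creep '[[50,0.5,-8.5,-50,0,0,0],[50,0,0,-50,0,0,0],[50,0,0,-45,0,0,0],[50,0,0,-27,0,0,0],[50,0,0,-19,0,0,0],[50,0,0,0,0,0,0],[0,0,0,0,0,0,0],[0,0,0,0,0,0,0],[0,0,0,0,0,0,0],[0,0,0,0,0,0,0]]' 60
```

```text
time_s: 2.85
tcp_pos: [504.4, -26.7, 52.5]
ee_rot: [[-0.293, 0.956, 0.003], [0.956, 0.293, 0.0], [-0.001, 0.003, -1.0]]
wrist_force: [2.6, 0.8, 6.2]
grip_width: 17.6
grasp_force: 58.6
```

```bash
python3 -m creep '[[0,0,0,0,0,0,0.1],[0,0,0,0,0,0,0.15],[0,0,0,0,0,0,0.15],[0,0,0,0,0,0,0.15],[0,0,0,0,0,0,0.15],[0,0,0,0,0,0,0.15],[0,0,0,0,0,0,0.15],[0,0,0,0,0,0,0]]' 60
```

```text
time_s: 3.85
tcp_pos: [502.4, -28.7, 52.4]
ee_rot: [[-0.963, 0.27, 0.0], [0.27, 0.963, -0.002], [-0.001, -0.002, -1.0]]
wrist_force: [-3.8, -5.2, 12.7]
grip_width: 17.7
grasp_force: 59.4
```

```bash
python3 -m creep '[[0,0,0,0,0,0,0.15],[0,0,0,0,0,0,0.15],[0,0,0,0,0,0,0.15],[0,0,0,0,0,0,0.15],[0,0,0,0,0,0,0.15],[0,0,0,0,0,0,0],[45,0,0,0,0,0,0],[45,0,0,0,0,0,0],[45,0,0,20,0,0,0],[45,0,0,50,0,0,0],[45,0,0,50,0,0,0]]' 60; python3 -c "
from h import *
c=cam('top'); print(knob(c))"
```

```text
time_s: 5.22
tcp_pos: [502.3, -26.5, 172.4]
ee_rot: [[-0.888, -0.459, -0.001], [-0.459, 0.888, 0.0], [0.001, 0.001, -1.0]]
wrist_force: [1.1, -0.1, -0.5]
grip_width: 45.0
grasp_force: 0.0
[]
```

```bash
python3 -m creep '[[45,-1,50,0,0,0,-0.057],[45,-1,50,0,0,0,-0.057],[45,-1,50,0,0,0,-0.057],[45,-1,50,0,0,0,-0.057],[45,-1,50,0,0,0,-0.057],[45,-1,50,0,0,0,-0.057],[45,-1,50,0,0,0,-0.057],[45,-1,50,0,0,0,-0.057],[45,0,3,0,0,0,0],[45,0,0,0,0,0,0]]'; python3 -c "
from h import *
c=cam('top'); print(knob(c))"
```

```text
time_s: 6.52
tcp_pos: [494.3, 375.9, 170.8]
ee_rot: [[-1.0, -0.022, -0.001], [-0.022, 1.0, -0.001], [0.001, -0.001, -1.0]]
wrist_force: [0.0, -0.0, -0.0]
grip_width: 44.7
grasp_force: 0.0
[array([503.7, -29. ,  61.5,  15.6,  26.5])]
```

```bash
python3 -m creep '[[45,0,0,-50,0,0,0],[45,0,0,-50,0,0,0],[45,0,0,-34,0,0,0],[45,0,0,0,0,0,0],[0,0,0,0,0,0,0],[0,0,0,0,0,0,0],[0,0,0,0,0,0,0],[0,0,0,0,0,0,0]]' 50
```

```text
time_s: 7.58
tcp_pos: [495.9, 376.6, 39.3]
ee_rot: [[-1.0, -0.02, 0.003], [-0.02, 1.0, 0.002], [-0.003, 0.002, -1.0]]
wrist_force: [-0.4, -1.0, 8.1]
grip_width: 8.9
grasp_force: 49.6
```

```bash
python3 -m creep '[[0,-0.2,6,0,0,0,0],[0,-0.2,9,0,0,0,0],[0,-0.2,9,0,0,0,0],[0,-0.2,9,0,0,0,0],[0,-0.1,6,0,0,0,0],[0,-0.1,4,0,0,0,0],[0,0,1,0,0,0,0],[0,0,0,0,0,0,0]]'
```

```text
time_s: 8.57
tcp_pos: [494.9, 417.3, 39.3]
ee_rot: [[-1.0, -0.019, 0.002], [-0.019, 1.0, -0.003], [-0.002, -0.003, -1.0]]
wrist_force: [-1.6, -10.1, 14.3]
grip_width: 9.2
grasp_force: 50.8
```

```bash
python3 -m creep '[[0,0,3,0,0,0,0],[0,0,0,0,0,0,0],[40,0,0,2,0,0,0],[40,0,0,0,0,0,0],[40,0,0,30,0,0,0],[40,0,0,50,0,0,0],[40,0,-40,50,0,0,0],[40,0,-60,0,0,0,0],[40,0,-60,0,0,0,0],[40,0,-60,0,0,0,0],[40,0,-60,0,0,0,0],[40,0,-60,0,0,0,0]]'; python3 -c "
from h import *
c=cam('top'); print(studs(c)); print(covers(c))
P=c['P'];h=c['hsv']
m=(P[...,2]>45)&(P[...,2]<66)&(abs(P[...,1]-415)<25)&(abs(P[...,0]-490)<40)
for l,s,ce in comps(m,8): print('tab',rect(c,l,57),s)
"
```

```text
time_s: 10.07
tcp_pos: [494.0, 82.7, 168.5]
ee_rot: [[-1.0, -0.021, 0.001], [-0.021, 1.0, 0.001], [-0.001, 0.001, -1.0]]
wrist_force: [0.7, -0.7, -0.0]
grip_width: 40.2
grasp_force: 0.0
[array([504.1, 264.3,  15.4,  14.9,   1.6]), array([501. , 344.9,  15.3,   9. ,   2. ])]
[(array([359. , 145.3]), array([ 572.8, -334.7,  109.7,   60.3,    5.1])), (array([326.9, 189.3]), array([ 437.7, -235.5,  109.2,   59.7,  -10. ])), (array([360.1, 190.6]), array([ 434.2, -334.6,  110.1,   59.7,  -12.2]))]
tab [493.3 414.5  24.2  11.8   2.3] [105 164   5   9  39]
```

```bash
python3 -m creep '[[40,-4.75,-26.5,0,0,0,-0.147],[40,-4.75,-26.5,0,0,0,-0.147],[40,-4.75,-26.5,0,0,0,-0.147],[40,-4.75,-26.5,0,0,0,-0.147],[40,-4.75,-26.5,0,0,0,-0.147],[40,-4.75,-26.5,0,0,0,-0.147],[40,-4.75,-26.5,0,0,0,-0.147],[40,-4.75,-26.5,0,0,0,-0.147],[40,-4.75,-26.5,0,0,0,-0.147],[40,-4.75,-26.5,0,0,0,-0.147],[40,-4.75,-26.5,0,0,0,-0.147],[40,-4.75,-26.5,0,0,0,-0.147]]'
python3 -m creep '[[40,0,0,-50,0,0,0],[40,0,0,0,0,0,0]]'
```

```text
time_s: 11.62
tcp_pos: [437.4, -234.4, 168.4]
ee_rot: [[0.176, 0.984, 0.001], [0.984, -0.176, -0.0], [0.0, 0.001, -1.0]]
wrist_force: [0.7, 0.2, 0.3]
grip_width: 40.1
grasp_force: 0.0
time_s: 11.88
tcp_pos: [435.6, -232.8, 116.2]
ee_rot: [[0.171, 0.985, -0.005], [0.985, -0.171, 0.002], [0.002, -0.005, -1.0]]
wrist_force: [-0.1, 0.2, 0.7]
grip_width: 40.0
grasp_force: 0.0
```

```bash
python3 -m creep '[[40,0,0,-50,0,0,0],[40,0,0,-31,0,0,0],[40,0,0,0,0,0,0],[0,0,0,0,0,0,0],[0,0,0,0,0,0,0],[0,0,0,0,0,0,0],[0,0,0,0,0,0,0]]' 80
python3 -m creep '[[0,0,0,10,0,0,0],[0,0,0,30,0,0,0],[0,0,0,40,0,0,0],[0,0,0,0,0,0,0]]'
```

```text
time_s: 12.75
tcp_pos: [438.0, -234.4, 39.1]
ee_rot: [[0.172, 0.985, 0.003], [0.985, -0.172, -0.001], [-0.0, 0.003, -1.0]]
wrist_force: [-0.0, 0.4, 8.8]
grip_width: 10.4
grasp_force: 78.6
time_s: 13.25
tcp_pos: [438.3, -234.8, 120.5]
ee_rot: [[0.172, 0.985, 0.005], [0.985, -0.172, -0.002], [-0.001, 0.006, -1.0]]
wrist_force: [0.1, 0.6, -2.3]
grip_width: 10.2
grasp_force: 78.6
```

```bash
python3 -m creep '[[0,5.6,29,0,0,0,0.0194],[0,5.6,29,0,0,0,0.0194],[0,5.6,29,0,0,0,0.0194],[0,5.6,29,0,0,0,0.0194],[0,5.6,29,0,0,0,0.0194],[0,5.6,29,0,0,0,0.0194],[0,5.6,29,0,0,0,0.0194],[0,5.6,29,0,0,0,0.0194],[0,5.6,29,0,0,0,0.0194],[0,5.6,29,0,0,0,0.0194],[0,0,0,0,0,0,0],[0,0,0,0,0,0,0]]'
python3 -c "
from h import *
for n in ('top','scene'):
    c=cam(n); cv2.imwrite(f'pics/{n}1.png',cv2.resize(c['color'][90:330,100:420] if n=='top' else c['color'][150:350,130:400],None,fx=2.4,fy=2.4,interpolation=cv2.INTER_CUBIC))
    P=c['P'];h=c['hsv']
    m=(h[...,1]<70)&(h[...,2]>110)&(abs(P[...,2]-90)<9)&(abs(P[...,0]-495)<80)&(abs(P[...,1]-55)<60)
    m=cv2.morphologyEx(m.astype(np.uint8),cv2.MORPH_CLOSE,np.ones((15,15)))
    print(n,[rect(c,l,91) for l,s,ce in comps(m,40)])
    print(studs(c))
"
```

```text
time_s: 14.75
tcp_pos: [492.3, 55.5, 116.9]
ee_rot: [[-0.021, 1.0, -0.001], [1.0, 0.021, -0.0], [-0.0, -0.001, -1.0]]
wrist_force: [-0.1, -1.0, -2.4]
grip_width: 10.3
grasp_force: 78.5
top [array([4.702e+02, 3.220e+01, 6.590e+01, 1.420e+01, 4.000e-01])]
[array([504.1, 264.3,  15.4,  14.9,   1.6]), array([500.9, 344.9,  15.4,   9. ,   2. ])]
scene [array([495.1,  58.3, 112.9,  66.5,   1.9])]
[array([512.8, 105.1,  20. ,  17.1,  84.8]), array([510.5, 189.8,  20.7,  15.4,  73.9]), array([509.8, 272.5,  19.1,  18. ,   1.5]), array([507.5, 353.1,  17.4,  12.2,   7.3])]
```

View pics/top1.png

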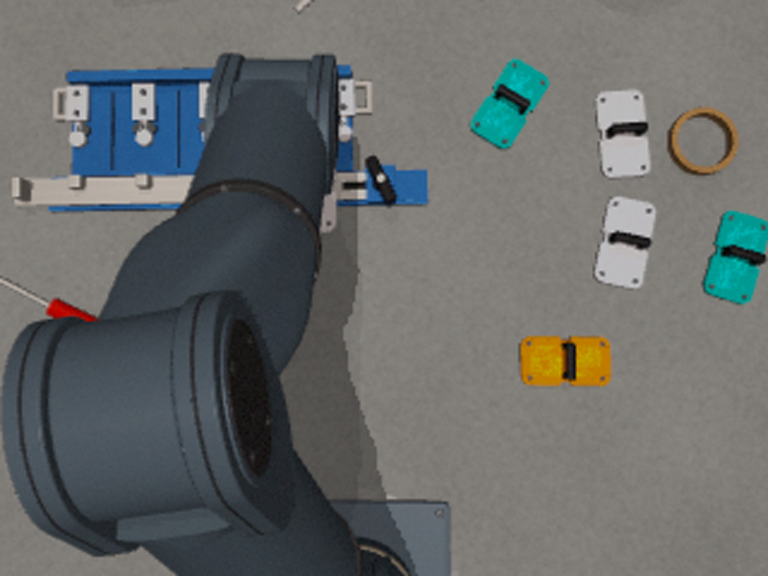

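```bash
python3 -m creep '[[0,1,0,-30,0,0,0],[0,0,0,-20,0,0,0],[0,0,0,-8,0,0,0],[0,0,0,0,0,0,0],[0,0,0,0,0,0,0]]';python3 -m creep '[[0,0,0,-4,0,0,0],[0,0,0,-2,0,0,0],[0,0,0,0,0,0,0]]'
```

```text
time_s: 15.48
tcp_pos: [494.3, 55.8, 59.8]
ee_rot: [[-0.021, 1.0, 0.001], [1.0, 0.021, 0.0], [0.0, 0.001, -1.0]]
wrist_force: [0.3, -0.8, -2.6]
grip_width: 10.3
grasp_force: 78.4
time_s: 15.85
tcp_pos: [493.9, 56.1, 53.2]
ee_rot: [[-0.021, 1.0, 0.0], [1.0, 0.021, 0.0], [0.0, 0.0, -1.0]]
wrist_force: [1.1, 1.2, -1.6]
grip_width: 10.3
grasp_force: 78.6
```

```bash
python3 -m creep '[[0,8,0.2,0,0,0,0],[0,8,0.2,0,0,0,0],[0,8,0.2,0,0,0,0],[0,8,0.2,0,0,0,0],[0,8,0.1,0,0,0,0],[0,8,0.1,0,0,0,0],[0,0,0,0,0,0,0]]';python3 -m creep '[[0,6,0.1,0,0,0,0],[0,6,0.1,0,0,0,0],[0,6,0.1,0,0,0,0],[0,6,0.1,0,0,0,0],[0,4,0.1,0,0,0,0],[0,4,0.1,0,0,0,0],[0,0,0,0,0,0,0]]'
```

```text
time_s: 16.73
tcp_pos: [542.2, 58.0, 53.2]
ee_rot: [[-0.022, 1.0, -0.0], [1.0, 0.022, 0.001], [0.001, -0.0, -1.0]]
wrist_force: [-1.4, 4.5, 4.5]
grip_width: 10.0
grasp_force: 79.5
time_s: 17.6
tcp_pos: [574.5, 58.5, 53.3]
ee_rot: [[-0.022, 1.0, 0.001], [1.0, 0.022, 0.001], [0.001, 0.001, -1.0]]
wrist_force: [-0.7, 3.9, 2.5]
grip_width: 10.6
grasp_force: 79.3
```

```bash
python3 -m creep '[[0,3,0,0,0,0,0],[0,0,0,0,0,0,0]]';python3 -m creep '[[0,3,0,0,0,0,0],[0,0,0,0,0,0,0]]'
```

```text
time_s: 17.85
tcp_pos: [578.2, 58.7, 53.4]
ee_rot: [[-0.022, 1.0, 0.002], [1.0, 0.022, 0.001], [0.001, 0.002, -1.0]]
wrist_force: [2.2, 5.6, -0.0]
grip_width: 10.4
grasp_force: 79.1
time_s: 18.1
tcp_pos: [580.3, 58.6, 53.3]
ee_rot: [[-0.022, 1.0, 0.001], [1.0, 0.022, 0.001], [0.001, 0.001, -1.0]]
wrist_force: [-1.1, 4.9, 3.9]
grip_width: 10.2
grasp_force: 79.5
```

```bash
python3 -m creep '[[0,2,0,0,0,0,0],[0,0,0,0,0,0,0],[0,0,0,0,0,0,0]]';python3 -m creep '[[0,2,0,0,0,0,0],[0,0,0,0,0,0,0],[0,0,0,0,0,0,0]]';  python3 -c "
from h import *
c=cam('scene'); cv2.imwrite(f'pics/scene2.png',cv2.resize(c['color'][180:340,190:350],None,fx=3.7,fy=3.7,interpolation=cv2.INTER_CUBIC))"
```

```text
time_s: 18.48
tcp_pos: [581.1, 58.8, 53.2]
ee_rot: [[-0.022, 1.0, -0.001], [1.0, 0.022, 0.001], [0.001, -0.001, -1.0]]
wrist_force: [-4.8, 6.3, 6.4]
grip_width: 9.8
grasp_force: 80.0
time_s: 18.85
tcp_pos: [581.7, 58.9, 53.2]
ee_rot: [[-0.022, 1.0, -0.004], [1.0, 0.022, 0.002], [0.002, -0.004, -1.0]]
wrist_force: [-10.1, 7.3, 12.6]
grip_width: 10.4
grasp_force: 80.6
```

View pics/scene2.png

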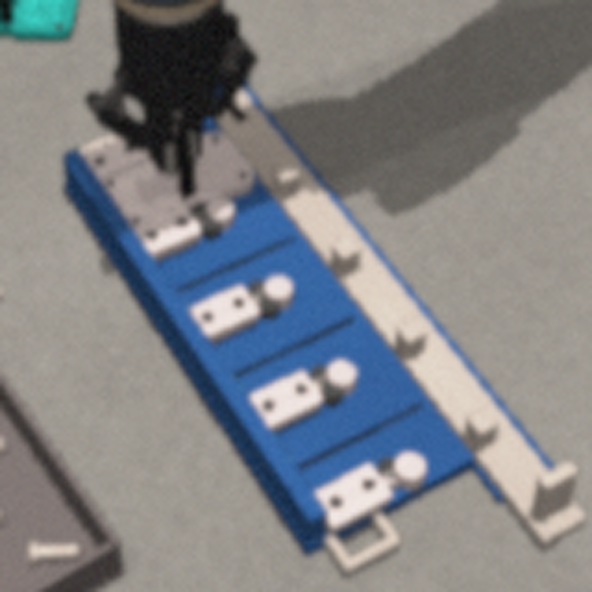

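```bash
python3 -m creep '[[0,-3,1,2,0,0,0],[30,0,0,0,0,0,0],[30,0,0,0,0,0,0],[30,0,0,20,0,0,0],[30,0,0,50,0,0,0],[30,-10,-50,40,0,0,-0.02],[30,-14,-56,0,0,0,-0.02],[30,-14,-56,0,0,0,-0.02],[30,-14,-56,0,0,0,-0.02],[30,-14,-56,0,0,0,-0.02],[30,-14,-56,0,0,0,-0.03],[30,-14,-40,0,0,0,-0.03]]'
cat >> h.py <<'E'
def home(c,z=24):
    P=c["P"];h=c["hsv"]
    m=(h[...,1]<50)&(h[...,2]>90)&(abs(P[...,2]-24)<6)&(P[...,0]>515)&(P[...,0]<650)&(P[...,1]>15)&(P[...,1]<350)
    m=cv2.morphologyEx(m.astype(np.uint8),cv2.MORPH_CLOSE,np.ones((9,9)))
    return [rect(c,l,z) for l,s,ce in comps(m,200)]
def handles(c):
    P=c["P"];h=c["hsv"]
    m=(P[...,2]>36)&(P[...,2]<75)&(h[...,2]<95)&(h[...,1]<90)&(P[...,0]<650)&(P[...,0]>520)&(P[...,1]>20)&(P[...,1]<350)
    return [rect(c,l,64) for l,s,ce in comps(m,8)]
E
python3 -c "
from h import *
c=cam('top'); print(studs(c)); print(covers(c)); print('home',home(c)); print(handles(c))
cv2.imwrite('pics/top3.png',cv2.resize(c['color'][105:255,110:420],(775,375),interpolation=cv2.INTER_CUBIC))
"
```

```text
time_s: 20.4
tcp_pos: [485.9, -313.2, 163.8]
ee_rot: [[0.142, 0.99, 0.0], [0.99, -0.142, -0.002], [-0.002, 0.0, -1.0]]
wrist_force: [-0.1, 0.2, 0.6]
grip_width: 29.9
grasp_force: 0.0
[array([504.1, 264.3,  15.4,  14.9,   1.6]), array([505.8, 180.8,  15.1,  12. , -89.9]), array([507.4,  96. ,  15.2,  11.9,   0.7]), array([500.8, 344.9,  15.2,   9. ,   2. ])]
[(array([357.3, 142. ]), array([ 572.5, -334.8,  108.3,   59.5,    3.9]))]
home [array([577. ,  64.9, 119.1,  97.1,   0.8]), array([595.4, 186.5,  77.4,  24.3,   1.1])]
[array([575.8,  59.3,  41.1,  11.9, -90. ])]
```

View pics/top3.png

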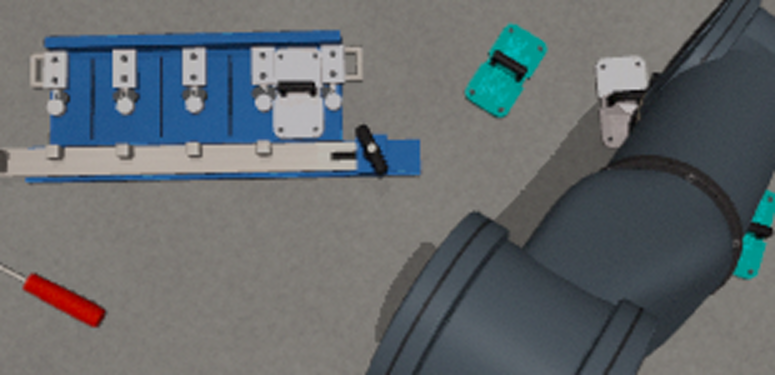

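```bash
cat >> h.py <<'E'
def edges(c,yc,z=24):
    # x-profile brightness-saturation along lines over the plate away from handle
    Q=planeimg(c,z); h=c["hsv"]; out=[]
    m=(h[...,1]<60)&(h[...,2]>120)&(abs(Q[...,1]-yc)<14)&(Q[...,0]>514)&(Q[...,0]<650)
    for y in np.arange(yc-12,yc+13,4):
        q=Q[m&(abs(Q[...,1]-y)<2.5)][:,0]; out.append((q.min(),q.max()))
    return np.median(out,0).round(1), np.mean(out).round(1)
E
python3 -c "
from h import *
c=cam('top'); print(edges(c,59)); P=c['P']
Q=planeimg(c,44); b=(c['hsv'][...,0]>100)&(c['hsv'][...,0]<125)&(c['hsv'][...,1]>110)
# rail: front top edge from hsv value step in a free bay 1 column
for y in (110,130,190,210): 
    m=(abs(Q[...,1]-y)<2)&(Q[...,0]>590)&(Q[...,0]<670); i=np.argsort(Q[m][:,0]); print(y,[(int(a),int(v)) for a,v in zip(Q[m][i,0],c['hsv'][...,2][m][i])])
"
```

```text
(array([514.3, 634. ]), np.float64(574.1))
110 [(592, 180), (592, 185), (595, 180), (595, 185), (598, 182), (598, 184), (601, 180), (601, 185), (604, 181), (604, 184), (607, 182), (607, 185), (610, 179), (610, 184), (613, 180), (613, 186), (616, 180), (616, 184), (619, 179), (619, 185), (622, 178), (622, 185), (625, 184), (628, 183), (631, 69), (634, 49), (637, 143), (641, 143), (644, 141), (647, 140), (650, 99), (653, 128), (656, 129), (659, 128), (662, 128), (665, 128), (668, 130)]
130 [(592, 144), (595, 144), (598, 146), (601, 144), (604, 143), (607, 144), (610, 143), (613, 144), (616, 143), (619, 134), (622, 132), (625, 134), (628, 83), (631, 57), (634, 73), (637, 146), (641, 145), (644, 140), (647, 139), (650, 123), (653, 126), (656, 129), (659, 128), (662, 122), (665, 120), (668, 122)]
190 [(592, 185), (595, 185), (598, 185), (601, 185), (604, 183), (607, 184), (610, 184), (613, 183), (616, 184), (619, 184), (622, 183), (625, 183), (628, 120), (631, 65), (634, 134), (637, 144), (641, 144), (644, 143), (647, 117), (650, 123), (653, 123), (656, 125), (659, 127), (662, 126), (665, 125), (668, 124)]
210 [(592, 144), (595, 143), (598, 143), (601, 142), (604, 144), (607, 143), (610, 145), (613, 144), (616, 144), (619, 136), (622, 134), (625, 117), (628, 68), (631, 54), (634, 144), (634, 144), (637, 144), (637, 142), (641, 146), (641, 143), (644, 143), (644, 143), (647, 111), (647, 96), (650, 121), (650, 119), (653, 121), (653, 124), (656, 123), (656, 124), (659, 125), (659, 126), (662, 127), (662, 127), (665, 128), (665, 127), (668, 126), (668, 126)]
```

```bash
python3 -c "
from h import *
c=cam('top'); Q=planeimg(c,24);h=c['hsv']
for y in (45,72):
    m=(abs(Q[...,1]-y)<1.7)&(Q[...,0]>495)&(Q[...,0]<660); i=np.argsort(Q[m][:,0]); print(y,[(int(a),int(s),int(v)) for a,s,v in zip(Q[m][i,0],h[...,1][m][i],h[...,2][m][i])])
s=cam('scene'); P=s['P']; h=s['hsv']
m=(P[...,2]>52)&(P[...,2]<78)&(P[...,0]<620)&(P[...,0]>540)&(P[...,1]>20)&(P[...,1]<110)
for l,_,ce in comps(m,8): print('scene handle',ce,rect(s,l,64),P[l].mean(0))
Q=planeimg(s,24)
for y in (45,72):
    m=(abs(Q[...,1]-y)<1.7)&(Q[...,0]>495)&(Q[...,0]<660); i=np.argsort(Q[m][:,0]); print(y,[(int(a),int(s_),int(v)) for a,s_,v in zip(Q[m][i,0],h[...,1][m][i],h[...,2][m][i])])
"
```

```text
45 [(496, 24, 183), (499, 25, 185), (502, 25, 184), (505, 22, 183), (508, 25, 183), (508, 25, 183), (511, 23, 179), (511, 26, 183), (514, 25, 183), (514, 25, 184), (517, 8, 163), (517, 5, 161), (520, 118, 102), (520, 123, 102), (523, 116, 110), (523, 111, 108), (526, 4, 183), (526, 4, 182), (529, 3, 185), (529, 4, 185), (532, 4, 185), (532, 4, 185), (535, 4, 185), (535, 3, 186), (538, 4, 186), (538, 4, 184), (541, 3, 185), (541, 3, 184), (544, 4, 185), (544, 6, 185), (547, 5, 186), (547, 4, 185), (550, 4, 185), (553, 4, 186), (557, 4, 185), (560, 4, 185), (563, 3, 185), (566, 1, 183), (569, 1, 183), (572, 3, 184), (575, 7, 111), (578, 17, 46), (581, 14, 18), (584, 28, 27), (587, 9, 54), (590, 25, 31), (593, 7, 110), (596, 4, 183), (599, 4, 185), (603, 3, 185), (606, 3, 184), (609, 4, 186), (612, 4, 184), (615, 4, 186), (618, 4, 184), (621, 4, 185), (624, 4, 186), (627, 4, 185), (630, 13, 183), (633, 8, 153), (637, 79, 74), (640, 179, 60), (643, 186, 130), (646, 193, 144), (649, 193, 143), (652, 190, 141), (655, 90, 125), (658, 12, 128)]
72 [(496, 24, 182), (499, 25, 183), (502, 25, 1
[... 2159 characters left out ...]
7, 18, 224), (540, 12, 232), (544, 11, 232), (546, 10, 232), (549, 11, 232), (551, 8, 232), (553, 12, 231), (555, 12, 231), (560, 16, 230), (562, 18, 228), (566, 14, 224), (569, 15, 210), (571, 15, 138), (575, 18, 57), (578, 23, 22), (582, 35, 51), (584, 28, 102), (586, 24, 159), (590, 20, 221), (593, 17, 229), (597, 19, 230), (599, 18, 230), (602, 14, 231), (603, 13, 232), (606, 11, 233), (608, 11, 231), (612, 13, 231), (615, 14, 230), (618, 13, 230), (621, 14, 230), (623, 18, 230), (627, 17, 223), (630, 14, 199), (634, 102, 162), (636, 154, 152), (638, 169, 151), (642, 170, 141), (645, 176, 116), (648, 171, 76), (651, 174, 72), (653, 173, 75), (655, 151, 81), (657, 100, 79), (659, 19, 94)]
```

```bash
python3 -c "
from h import *
s=prep(np.load('/tmp/scene0.npz')); print(covers(s)); s=cam('scene'); print(covers(s)); print(bot.sense()['joints'].round(0))"
```

```text
[(array([66.1,  2.1]), array([  635.4, -1730.5,   222.8,    99.5,   -28.5])), (array([252.5, 118.8]), array([ 2.331e+02, -4.494e+02,  9.775e+02,  6.685e+02,  3.000e-01])), (array([129.1,  96.8]), array([ 6.273e+02, -7.500e+02,  1.809e+02,  6.600e+01, -1.000e-01]))]
[(array([65.4,  2.3]), array([  643.9, -1742. ,   196.9,    87.4,   -28.5])), (array([250.5, 113.5]), array([ 2.349e+02, -4.493e+02,  9.746e+02,  6.658e+02,  4.000e-01])), (array([128.1,  97.2]), array([ 6.336e+02, -7.496e+02,  1.717e+02,  6.670e+01, -5.000e-01])), (array([301.6, 149.6]), array([ 225.2, -154.5,  141. ,   57.9,  -28.8]))]
[ 16.  30.  17. 104. -12.  48.  32.]
```

```bash
python3 -m creep '[[40,-26,-10,0,0,0,-0.035],[40,-26,-10.5,0,0,0,-0.035],[40,0,0,-50,0,0,0],[40,0,0,0,0,0,0]]'
python3 -c "
from h import *
s=cam('scene'); cv2.imwrite('pics/scene4.png',cv2.resize(s['color'][90:210,150:310],None,fx=3,fy=3,interpolation=cv2.INTER_CUBIC))"
```

```text
time_s: 21.15
tcp_pos: [434.4, -327.6, 111.5]
ee_rot: [[0.205, 0.979, -0.004], [0.979, -0.205, 0.004], [0.003, -0.005, -1.0]]
wrist_force: [0.2, 0.0, 0.5]
grip_width: 40.0
grasp_force: 0.0
```

View pics/scene4.png

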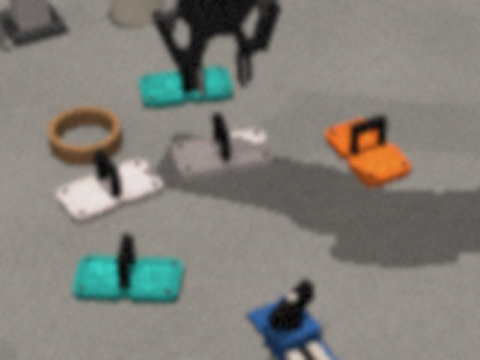

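Cover C, at crop (222,150), is where it was before, and the fingers are above it. I'll go down and grasp it.

```bash
python3 -m creep '[[40,0,0,0,0,0,0],[40,0,0,0,0,0,0]]'; python3 -m creep '[[40,0,0,-50,0,0,0],[40,0,0,-26,0,0,0],[40,0,0,0,0,0,0],[40,0,0,0,0,0,0]]'
```

```text
time_s: 21.45
tcp_pos: [436.2, -330.3, 115.0]
ee_rot: [[0.207, 0.978, 0.002], [0.978, -0.207, -0.001], [-0.001, 0.002, -1.0]]
wrist_force: [0.5, 0.3, 0.1]
grip_width: 40.1
grasp_force: 0.0
time_s: 21.95
tcp_pos: [435.8, -330.7, 39.0]
ee_rot: [[0.208, 0.978, 0.001], [0.978, -0.208, -0.001], [-0.001, 0.002, -1.0]]
wrist_force: [0.3, 0.3, 0.2]
grip_width: 40.2
grasp_force: 0.0
```

```bash
python3 -m creep '[[40,-1,-3,-2,0,0,0],[40,0,0,0,0,0,0],[0,0,0,0,0,0,0],[0,0,0,0,0,0,0],[0,0,0,0,0,0,0],[0,0,0,0,0,0,0]]' 80; python3 -m creep '[[0,0,0,10,0,0,0],[0,0,0,30,0,0,0],[0,0,0,40,0,0,0],[0,0,0,0,0,0,0],[0,0,0,0,0,0,0]]'
```

```text
time_s: 22.7
tcp_pos: [434.4, -333.3, 36.2]
ee_rot: [[0.207, 0.978, 0.001], [0.978, -0.207, -0.0], [-0.0, 0.001, -1.0]]
wrist_force: [-1.0, 0.7, 6.1]
grip_width: 10.8
grasp_force: 78.4
time_s: 23.32
tcp_pos: [434.0, -332.7, 115.5]
ee_rot: [[0.207, 0.978, -0.0], [0.978, -0.207, 0.0], [0.0, -0.0, -1.0]]
wrist_force: [0.1, 0.3, -2.2]
grip_width: 10.6
grasp_force: 78.4
```

```bash
python3 -m creep '[[0,6.2,47.4,0,0,0,0.0229],[0,6.2,47.4,0,0,0,0.0229],[0,6.2,47.4,0,0,0,0.0229],[0,6.2,47.4,0,0,0,0.0229],[0,6.2,47.4,0,0,0,0.0229],[0,6.2,47.4,0,0,0,0.0229],[0,6.2,47.4,0,0,0,0.0229],[0,6.2,47.4,0,0,0,0.0229],[0,6.2,47.4,0,0,0,0.0229],[0,6.2,47.4,0,0,0,0.0229],[0,0,0,0,0,0,0],[0,0,0,0,0,0,0]]'
```

```text
time_s: 24.82
tcp_pos: [495.4, 140.2, 114.7]
ee_rot: [[-0.02, 1.0, -0.002], [1.0, 0.02, -0.001], [-0.001, -0.002, -1.0]]
wrist_force: [-0.3, -1.2, -2.2]
grip_width: 10.7
grasp_force: 78.3
```

```bash
python3 -m creep '[[0,0,2,-30,0,0,0],[0,0,0,-20,0,0,0],[0,0,0,-8,0,0,0],[0,0,0,0,0,0,0],[0,0,0,0,0,0,0]]';python3 -m creep '[[0,0,0,-5,0,0,0],[0,0,0,-2,0,0,0],[0,0,0,0,0,0,0]]'
```

```text
time_s: 25.45
tcp_pos: [496.6, 142.5, 58.3]
ee_rot: [[-0.019, 1.0, 0.001], [1.0, 0.019, 0.0], [0.0, 0.001, -1.0]]
wrist_force: [-0.5, 0.1, -1.6]
grip_width: 10.5
grasp_force: 78.3
time_s: 25.82
tcp_pos: [496.1, 142.9, 50.6]
ee_rot: [[-0.02, 1.0, -0.0], [1.0, 0.02, -0.0], [-0.0, -0.0, -1.0]]
wrist_force: [0.1, 0.3, -2.9]
grip_width: 10.5
grasp_force: 78.4
```

Seated on the floor between the studs. Now I'll slide it in.

```bash
python3 -m creep '[[0,8,0.2,0,0,0,0],[0,8,0.2,0,0,0,0],[0,8,0.2,0,0,0,0],[0,8,0.2,0,0,0,0],[0,8,0.2,0,0,0,0],[0,8,0.2,0,0,0,0],[0,0,0,0,0,0,0]]';python3 -m creep '[[0,8,0.2,0,0,0,0],[0,8,0.2,0,0,0,0],[0,6,0.1,0,0,0,0],[0,6,0.1,0,0,0,0],[0,5,0.1,0,0,0,0],[0,3,0,0,0,0,0],[0,0,0,0,0,0,0],[0,0,0,0,0,0,0]]'
```

```text
time_s: 26.7
tcp_pos: [544.8, 144.0, 50.5]
ee_rot: [[-0.02, 1.0, 0.0], [1.0, 0.02, -0.0], [-0.0, 0.0, -1.0]]
wrist_force: [0.1, 0.7, -5.1]
grip_width: 10.4
grasp_force: 78.3
time_s: 27.7
tcp_pos: [580.0, 144.7, 50.6]
ee_rot: [[-0.02, 1.0, -0.0], [1.0, 0.02, -0.0], [-0.0, -0.0, -1.0]]
wrist_force: [-2.4, -0.5, -2.5]
grip_width: 10.8
grasp_force: 78.5
```

```bash
python3 -m creep '[[0,3,0,0,0,0,0],[0,0,0,0,0,0,0]]';python3 -m creep '[[0,-3,0,0,0,0,0],[30,0,0,0,0,0,0],[30,0,0,0,0,0,0],[30,0,0,20,0,0,0],[30,0,0,50,0,0,0],[30,-10,-50,40,0,0,-0.02],[30,-14,-56,0,0,0,-0.02],[30,-14,-56,0,0,0,-0.02],[30,-14,-56,0,0,0,-0.02],[30,-14,-56,0,0,0,0],[30,0,0,0,0,0,0]]'
cat >> h.py <<'E'
def plates(c):
    Q=planeimg(c,24);h=c["hsv"]
    for i in range(4):
        yc=59+84*i; xc=579.7-1.76*i; r=[]
        for y in np.arange(yc-16,yc+17,3):
            m=(abs(Q[...,1]-y)<2)&(Q[...,0]>xc-65)&(Q[...,0]<xc+62); k=np.argsort(Q[m][:,0]); X=Q[m][k,0]
            w=(h[...,1][m][k]<60)&(h[...,2][m][k]>135)&(X>xc-58.5)
            if w.sum()>10: r.append((X[w].min(),X[w].max()))
        if r: a=np.median(r,0); print("bay",i,"edges",a.round(1),"mid-home",(a.mean()-xc).round(1))
E
python3 -c "
from h import *
c=cam('top'); print(covers(c)); plates(c); print(handles(c))"
```

```text
time_s: 27.95
tcp_pos: [580.7, 144.7, 50.5]
ee_rot: [[-0.02, 1.0, -0.005], [1.0, 0.02, -0.0], [-0.0, -0.005, -1.0]]
wrist_force: [-10.7, -0.5, 3.6]
grip_width: 10.5
grasp_force: 79.6
time_s: 29.32
tcp_pos: [513.4, -133.3, 160.0]
ee_rot: [[0.069, 0.998, 0.001], [0.998, -0.069, -0.003], [-0.003, 0.001, -1.0]]
wrist_force: [0.3, -0.0, -0.2]
grip_width: 29.6
grasp_force: 0.0
[(array([359.1, 145.2]), array([ 572.2, -334.7,  109.1,   59.4,    4.2]))]
bay 0 edges [526.5 634. ] mid-home 0.5
bay 1 edges [526.4 630.9] mid-home 0.7
[array([574.2, 142.9,  44.1,  14.9, -90. ]), array([575.8,  59.3,  41.1,  11.9, -90. ])]
```

```bash
python3 -m creep '[[40,11.8,-40,0,0,0,0.028],[40,11.8,-40,0,0,0,0.028],[40,11.8,-40,0,0,0,0.028],[40,11.8,-40,0,0,0,0.028],[40,11.8,-40,0,0,0,0.028],[40,0,0,-40,0,0,0],[40,0,0,-30,0,0,0],[40,0,0,0,0,0,0],[40,0,0,0,0,0,0]]'
```

```text
time_s: 30.5
tcp_pos: [574.8, -327.0, 90.4]
ee_rot: [[-0.081, 0.997, 0.001], [0.997, 0.081, -0.001], [-0.001, 0.001, -1.0]]
wrist_force: [0.4, -0.2, 0.3]
grip_width: 40.2
grasp_force: 0.0
```

```bash
python3 -m creep '[[40,-2,-6.5,-20,0,0,-0.006],[40,0,0,-33,0,0,0],[40,0,0,0,0,0,0],[40,0,0,0,0,0,0]]'
```

```text
time_s: 31.0
tcp_pos: [571.9, -334.4, 37.1]
ee_rot: [[-0.074, 0.997, 0.001], [0.997, 0.074, -0.001], [-0.001, 0.001, -1.0]]
wrist_force: [-0.5, -0.7, 0.7]
grip_width: 40.2
grasp_force: 0.0
```

```bash
python3 -m creep '[[0,0,0,0,0,0,0],[0,0,0,0,0,0,0],[0,0,0,0,0,0,0],[0,0,0,0,0,0,0]]' 80; python3 -m creep '[[0,0,0,10,0,0,0],[0,0,0,30,0,0,0],[0,0,0,40,0,0,0],[0,0,0,0,0,0,0],[0,0,0,0,0,0,0]]'
```

```text
time_s: 31.5
tcp_pos: [572.3, -334.4, 37.7]
ee_rot: [[-0.074, 0.997, 0.002], [0.997, 0.074, -0.001], [-0.001, 0.002, -1.0]]
wrist_force: [-1.3, -0.7, 5.7]
grip_width: 10.5
grasp_force: 79.0
time_s: 32.12
tcp_pos: [571.2, -333.5, 116.0]
ee_rot: [[-0.074, 0.997, -0.001], [0.997, 0.074, 0.001], [0.001, -0.0, -1.0]]
wrist_force: [-0.5, -0.3, -3.9]
grip_width: 10.2
grasp_force: 78.4
```

```bash
python3 -m creep '[[0,-7,50.9,0,0,0,-0.0048],[0,-7,50.9,0,0,0,-0.0048],[0,-7,50.9,0,0,0,-0.0048],[0,-7,50.9,0,0,0,-0.0048],[0,-7,50.9,0,0,0,-0.0048],[0,-7,50.9,0,0,0,-0.0048],[0,-7,50.9,0,0,0,-0.0048],[0,-7,50.9,0,0,0,-0.0048],[0,-7,50.9,0,0,0,-0.0048],[0,-7,50.9,0,0,0,-0.0048],[0,-7,50.9,0,0,0,-0.0048],[0,0,0,0,0,0,0]]';python3 -m creep '[[0,0,0,0,0,0,0],[0,0,0,0,0,0,0]]'
```

```text
time_s: 33.62
tcp_pos: [492.4, 231.0, 114.7]
ee_rot: [[-0.029, 1.0, -0.003], [1.0, 0.029, 0.001], [0.001, -0.003, -1.0]]
wrist_force: [1.2, -0.5, -2.1]
grip_width: 10.5
grasp_force: 78.4
time_s: 33.88
tcp_pos: [494.6, 224.3, 115.9]
ee_rot: [[-0.019, 1.0, -0.001], [1.0, 0.019, -0.001], [-0.001, -0.001, -1.0]]
wrist_force: [-0.4, 1.5, -2.6]
grip_width: 10.3
grasp_force: 78.4
```

```bash
python3 -m creep '[[0,0,1.5,-30,0,0,0],[0,0,0,-20,0,0,0],[0,0,0,-8,0,0,0],[0,0,0,0,0,0,0],[0,0,0,0,0,0,0]]';python3 -m creep '[[0,0,0,-5,0,0,0],[0,0,0,-2,0,0,0],[0,0,0,0,0,0,0]]'
```

```text
time_s: 34.5
tcp_pos: [495.1, 227.3, 59.0]
ee_rot: [[-0.021, 1.0, 0.001], [1.0, 0.021, 0.0], [0.0, 0.001, -1.0]]
wrist_force: [-1.0, 0.2, -3.4]
grip_width: 10.5
grasp_force: 78.3
time_s: 34.88
tcp_pos: [494.6, 227.6, 51.6]
ee_rot: [[-0.021, 1.0, 0.0], [1.0, 0.021, 0.0], [0.0, 0.0, -1.0]]
wrist_force: [-1.7, -0.2, 3.0]
grip_width: 10.6
grasp_force: 79.1
```

```bash
python3 -m creep '[[0,8,0.2,0,0,0,0],[0,8,0.2,0,0,0,0],[0,8,0.1,0,0,0,0],[0,8,0.1,0,0,0,0],[0,8,0.1,0,0,0,0],[0,8,0.1,0,0,0,0],[0,0,0,0,0,0,0]]';python3 -m creep '[[0,8,0.1,0,0,0,0],[0,8,0.1,0,0,0,0],[0,6,0.1,0,0,0,0],[0,6,0.1,0,0,0,0],[0,5,0.1,0,0,0,0],[0,3,0,0,0,0,0],[0,2,0,0,0,0,0],[0,0,0,0,0,0,0]]'
```

```text
time_s: 35.75
tcp_pos: [542.9, 227.9, 51.7]
ee_rot: [[-0.021, 1.0, -0.0], [1.0, 0.021, 0.0], [0.0, -0.0, -1.0]]
wrist_force: [-3.1, -0.6, 8.2]
grip_width: 10.5
grasp_force: 79.9
time_s: 36.75
tcp_pos: [578.5, 228.4, 51.6]
ee_rot: [[-0.022, 1.0, -0.004], [1.0, 0.022, -0.0], [-0.0, -0.004, -1.0]]
wrist_force: [-10.8, -1.6, 15.7]
grip_width: 10.5
grasp_force: 81.0
```

```bash
python3 -m creep '[[0,-3,0,0,0,0,0],[30,0,0,0,0,0,0],[30,0,0,0,0,0,0],[30,0,0,20,0,0,0],[30,0,0,50,0,0,0],[30,-14,30,40,0,0,0],[30,-14,32,0,0,0,0.17],[30,-14,32,0,0,0,0.17],[30,-14,32,0,0,0,0.17],[30,-14,32,0,0,0,0.17],[30,-12,31,0,0,0,0.17],[30,0,0,0,0,0,0.17]]'
python3 -m creep '[[45,0,0,0,0,0,0.17],[45,0,0,0,0,0,0.17],[45,0,0,0,0,0,0.1],[45,0,0,0,0,0,0.11],[45,0,0,0,0,0,0],[45,0,0,0,0,0,0]]'
python3 -c "
from h import *
c=cam('top'); print(covers(c)); plates(c); print(handles(c)); print(studs(c)); print(bot.sense()['joints'].round(0))
cv2.imwrite('pics/top5.png',cv2.resize(c['color'][90:330,70:420],None,fx=2.2,fy=2.2,interpolation=cv2.INTER_CUBIC))"
```

```text
time_s: 38.25
tcp_pos: [493.5, 421.4, 160.8]
ee_rot: [[-0.868, 0.496, -0.001], [0.496, 0.868, 0.002], [0.002, 0.001, -1.0]]
wrist_force: [-0.4, -1.6, -0.1]
grip_width: 30.2
grasp_force: 0.0
time_s: 39.0
tcp_pos: [495.6, 417.7, 161.1]
ee_rot: [[-1.0, -0.018, -0.0], [-0.018, 1.0, -0.0], [0.0, -0.0, -1.0]]
wrist_force: [-0.8, -0.1, 0.1]
grip_width: 45.2
grasp_force: 0.0
[]
bay 0 edges [526.5 634. ] mid-home 0.5
bay 1 edges [526.4 630.9] mid-home 0.7
bay 2 edges [523.2 630.8] mid-home 0.8
[array([574.2, 225.1,  44.4,  14.9, -89.9]), array([575.7, 141.4,  47. ,  11.9, -90. ]), array([575.8,  59.3,  41.1,  11.9, -90. ])]
[array([504.1, 264.3,  15.4,  14.9,   1.6]), array([505.8, 180.8,  15.1,  12. , -89.9]), array([507.4,  96. ,  15.2,  11.9,   0.7]), array([500.9, 344.9,  15.1,   9. ,   2. ])]
[-42.  35.  -4.  92.   3.  53.  44.]
```

View pics/top5.png

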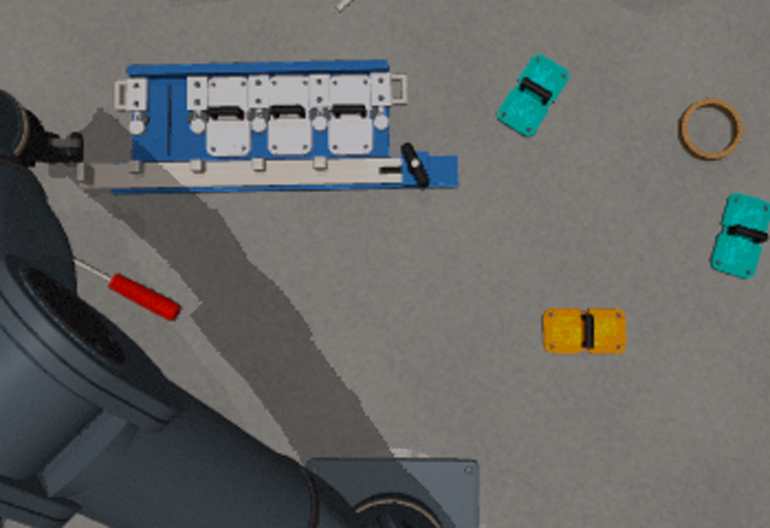

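The picture shows all three covers home, at (228,128), (289,128) and (350,128), with bay 3 empty. The ring and screwdriver haven't moved. Next I'll shut the bar.

```bash
python3 -m creep '[[45,-1,0,-50,0,0,0],[45,0,0,-50,0,0,0],[45,0,0,-22,0,0,0],[45,0,0,0,0,0,0],[0,0,0,0,0,0,0],[0,0,0,0,0,0,0],[0,0,0,0,0,0,0],[0,0,0,0,0,0,0]]' 50;python3 -m creep '[[0,0.2,-6,0,0,0,0],[0,0.2,-9,0,0,0,0],[0,0.2,-9,0,0,0,0],[0,0.2,-9,0,0,0,0],[0,0.1,-6,0,0,0,0],[0,0.1,-5,0,0,0,0],[0,0,0,0,0,0,0],[0,0,0,0,0,0,0]]'
```

```text
time_s: 40.05
tcp_pos: [495.3, 417.3, 40.9]
ee_rot: [[-1.0, -0.02, 0.002], [-0.02, 1.0, 0.0], [-0.002, 0.0, -1.0]]
wrist_force: [0.2, -3.0, 7.9]
grip_width: 9.1
grasp_force: 49.7
time_s: 41.05
tcp_pos: [496.2, 375.3, 40.9]
ee_rot: [[-1.0, -0.021, 0.002], [-0.021, 1.0, 0.003], [-0.002, 0.003, -1.0]]
wrist_force: [0.3, 2.6, 7.4]
grip_width: 9.0
grasp_force: 50.6
```

```bash
python3 -m creep '[[0,0,-3,0,0,0,0],[0,0,0,0,0,0,0]]'; python3 -m creep '[[0,0,2,0,0,0,0],[45,0,0,0,0,0,0],[45,0,0,0,0,0,0],[45,0,0,30,0,0,0],[45,0,0,50,0,0,0],[45,0,-10,40,0,0,0]]';python3 -m creep '[[45,0.8,-48,0,0,0,0.055],[45,0.8,-48,0,0,0,0.055],[45,0.8,-48,0,0,0,0.055],[45,0.8,-48,0,0,0,0.055],[45,0.8,-48,0,0,0,0.055],[45,0.8,-48,0,0,0,0.055],[45,0.8,-48,0,0,0,0.055],[45,0.8,-48,0,0,0,0.055],[45,0,-9,0,0,0,0],[45,0,0,0,0,0,0],[45,0,0,0,0,0,0]]'
```

```text
time_s: 41.3
tcp_pos: [496.3, 375.3, 40.9]
ee_rot: [[-1.0, -0.022, 0.004], [-0.022, 1.0, 0.007], [-0.004, 0.007, -1.0]]
wrist_force: [1.3, 11.1, 2.2]
grip_width: 9.1
grasp_force: 49.9
time_s: 42.05
tcp_pos: [495.4, 363.0, 160.8]
ee_rot: [[-1.0, -0.021, 0.0], [-0.021, 1.0, 0.001], [-0.0, 0.001, -1.0]]
wrist_force: [0.2, 0.3, -0.0]
grip_width: 45.0
grasp_force: 0.0
time_s: 43.42
tcp_pos: [502.0, -28.7, 159.3]
ee_rot: [[-0.895, -0.446, 0.0], [-0.446, 0.895, 0.001], [-0.0, 0.001, -1.0]]
wrist_force: [0.1, -0.2, 0.1]
grip_width: 45.3
grasp_force: 0.0
```

```bash
python3 -m creep '[[45,0.8,0,-50,0,0,0],[45,0,0,-40,0,0,0],[45,0,0,-18,0,0,0],[45,0,0,0,0,0,0],[0,0,0,0,0,0,0],[0,0,0,0,0,0,0],[0,0,0,0,0,0,0],[0,0,0,0,0,0,0]]' 80;python3 -m creep '[[0,0,0,0,0,0,-0.1],[0,0,0,0,0,0,-0.15],[0,0,0,0,0,0,-0.15],[0,0,0,0,0,0,-0.15],[0,0,0,0,0,0,-0.15],[0,0,0,0,0,0,-0.15],[0,0,0,0,0,0,-0.15],[0,0,0,0,0,0,0]]'
```

```text
time_s: 44.42
tcp_pos: [503.8, -30.4, 52.6]
ee_rot: [[-0.896, -0.444, 0.003], [-0.444, 0.896, -0.0], [-0.002, -0.001, -1.0]]
wrist_force: [-0.0, -1.5, 7.6]
grip_width: 16.7
grasp_force: 78.3
time_s: 45.42
tcp_pos: [503.9, -28.9, 52.6]
ee_rot: [[-0.857, 0.515, 0.003], [0.515, 0.857, 0.001], [-0.002, 0.003, -1.0]]
wrist_force: [-0.2, 3.8, 9.1]
grip_width: 16.4
grasp_force: 78.6
```

```bash
python3 -m creep '[[0,0,0,0,0,0,-0.15],[0,0,0,0,0,0,-0.15],[0,0,0,0,0,0,-0.15],[0,0,0,0,0,0,-0.15],[0,0,0,0,0,0,-0.15],[0,0,0,0,0,0,-0.15],[0,0,0,0,0,0,-0.06],[0,0,0,0,0,0,0],[0,0,0,0,0,0,0]]'
```

```text
time_s: 46.55
tcp_pos: [505.1, -28.2, 52.6]
ee_rot: [[-0.073, 0.997, 0.005], [0.997, 0.073, 0.003], [0.002, 0.005, -1.0]]
wrist_force: [4.2, 5.9, 6.0]
grip_width: 16.5
grasp_force: 78.4
```

```bash
python3 -m creep '[[45,0,0,0,0,0,0],[45,0,0,0,0,0,0],[45,0,0,0,0,0,0],[45,0,0,30,0,0,0],[45,0,0,50,0,0,0],[45,0,-50,40,0,0,0],[45,0,-60,0,0,0,0],[45,0,-60,0,0,0,0],[45,0,-50,0,0,0,0],[45,0,0,0,0,0,0],[45,0,0,0,0,0,0]]'
python3 -c "
from h import *
c=cam('top'); print(knob(c)); plates(c); print(handles(c)); print(studs(c))
cv2.imwrite('pics/top6.png',cv2.resize(c['color'][105:255,110:420],(775,375),interpolation=cv2.INTER_CUBIC))"
```

```text
time_s: 47.92
tcp_pos: [502.4, -248.7, 170.0]
ee_rot: [[-0.071, 0.998, -0.001], [0.998, 0.071, 0.001], [0.001, -0.001, -1.0]]
wrist_force: [-0.8, 0.9, -1.0]
grip_width: 45.3
grasp_force: 0.0
[array([503.2, -28.8,  58.7,  17. , -85.1])]
bay 0 edges [526.5 634. ] mid-home 0.5
bay 1 edges [526.4 630.9] mid-home 0.7
bay 2 edges [523.2 630.8] mid-home 0.8
[array([574.2, 225.2,  44.3,  14.9, -89.9]), array([575.7, 142.9,  44.1,  11.9, -90. ]), array([575.8,  59.3,  41.1,  11.9, -90. ])]
[array([504.2, 222.5,  15.4,  14.9,   1.4]), array([505.8, 139.1,  15.1,  12. , -89.9]), array([5.075e+02, 5.440e+01, 1.500e+01, 1.190e+01, 5.000e-01]), array([502.5, 306.2,  15.1,  12. , -89.9])]
```

View pics/top6.png

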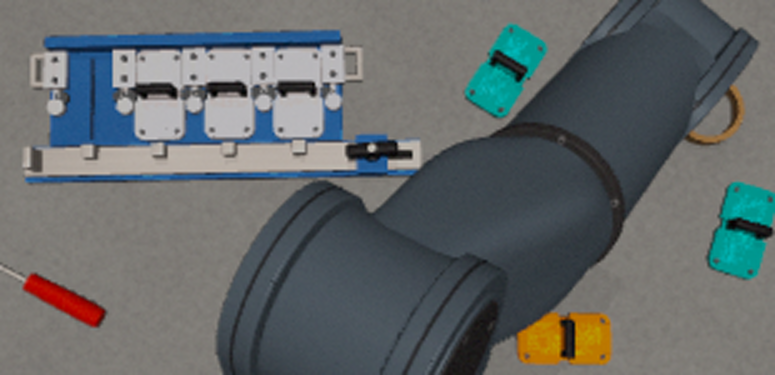

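The knob lies almost along the bar at (372,150), about 0.06 rad from its tight stop. The studs stand before the bays and the covers are home, so I'm handing in.

```bash
python3 -c "
from cell import bot
print(bot.finish_job())"
```

```text
the job is handed in; nothing more can be done
None
```

I packed and handed in the job: by the last camera check all three covers present are home in bays 0–2, the bar is shut and the knob is about 0.06 rad from its tight stop; the hand-in gave no verdict.

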